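# Restock the counter display rack in date order

### The arm

A 6-joint arm with a two-finger parallel gripper is mounted at the origin on the work surface. World frame = base frame: x ahead of the robot, y to its left, z up, the work surface at z = 0. Lengths are in m, angles in rad, forces in N, time in s.
With the tool pointing down it reaches from about 0.4 to 0.825 m from the base axis. Payload 7 kg.
Tool frame: the origin (TCP) lies midway between the tips of the shut fingers; the grasp point (between the pads) lies 19 mm behind it; z points along the fingers, y is the line along which they close (so a half turn about z gives the same grasp; the last joint's range is limited). The gripper opens to 88 mm and grips with 3 to 60 N. Pads are 19 mm wide; open, the fingers measure 130 mm over their backs; the gripper's body (78 mm by 193 mm) begins 47 mm behind the grasp point.
Start: joints at [-0.929, 0.359, 0.012, 0, -1.224, -0.288], TCP at [0.234, -0.633, 0.2] pointing down, gripper open.
Joint ranges: [-3.07, 3.07], [-1.43, 2.12], [-1.02, 1.25], [-3.03, 1.67], [-3.05, -0], [-3.03, 3.03]. Speed limits (rad/s): [2.39, 2.39, 3.01, 3.14, 3.14, 3.14].

### API

Orientations are given as [roll, pitch, yaw] about the fixed x, y, z axes, in that order (R = Rz(yaw) Ry(pitch) Rx(roll)).
In Python, from station import arm gives the robot as it stands.
- The arm moves only by the tool servo_tool, never from a script. Its argument "deltas" is a list of rows, each a list of 7 numbers: the closure, from -1 (fully open) to 1 (shut), then the shift along the tool's x, y, z in mm, then the turn, a rotation vector about the tool's x, y, z in degrees. In form: [[gripper, x, y, z, ax, ay, az], ...]. A call has 1 to 20 rows; each row shifts and turns the commanded pose from where the row before left it, along the tool's axes as they then stand; what a row does not reach is not made up. A row lasts 1/12 s, in which the tool goes at most 41.7 mm and 7.16 degrees, less where a joint would pass 70% of its speed; a pose out of reach is approached as far as the arm can. A call is refused whole if a number of a shift passes 41.7 or a number of a turn 7.16, either way. A call with a gripper value outside its range is refused whole. The fingers move at their own pace and stop on an object; "squeeze" is the grip in N (left out, the last holds). Time passes only in rows, so rows that do not move let the fingers close. It gives the time, the measured TCP pose, the force, the opening and the grip force at its end, in the units of the state.
- arm.get_state(): the state, without advancing time (a new reading comes with each control period).
- arm.grab_frame(name): name is "scene" or "side" or "wrist"; returns a dict with "color" (400x640x3 uint8, red, green, blue), "K" (3x3 intrinsics, pixels), "position" and "orientation" of the camera in the world. Camera axes: x right, y down, z forward; pixel columns grow to the right and rows downward; lengths in m; the calibration is good to about 2 mm. A picture is of the moment at which its call begins. There is no depth.
- arm.job_done(): hands the job in; it is judged then, once.
Trained networks look in a picture, given as the dict that the camera call returned (one of the last four; its "shot" number tells which), for a name from the list of things; names that differ only in an ending like _2 or _b are one class to them, and where a whole thing is asked for, a point or a joint stands for the part that bears it (a point fixed in the world has none). Each returns a list of dicts, best first, with "conf" (0 to 1); they miss things now and then, are a little off and sometimes report something else, mostly with a low value. They report only what shows in the picture. A call takes as long as a camera call. They do not tell look-alikes from the thing itself.
- arm.recognise(query, picture): "at" ([x, y, z] in m, in the coordinates of the camera as it stood for that picture, good to about 4 mm: the middle of the surface that is visible of it).
The state is a dict: "t": time; "q": joint angles; "qd": joint speeds; "joint_efforts": joint torques, N m; "eef_pos": TCP position; "ee_rot": TCP orientation; "force": force on the tool from outside, world axes, zero at the start; "moment": the same for the moment, N m; "width": finger opening in m; "gripper_force": force on a finger pad.
Only numpy, scipy, OpenCV 4.12 (cv2) and the standard library are available. Lean on these libraries where they do the work, as an engineer would, in place of code of your own. Each camera call takes 0.05 s, during which the arm holds its last target. There are 200 camera calls.

### The job

Move the four drinks from the delivery tray into the empty display rack, one to a pocket, in date order: the drink that starts at the tray's carrying-hoop end goes into the pocket at the rack's price-tent end, and the others follow in the same sequence away from it. Never tip a drink over, set each down gently rather than dropping it, and leave all four standing upright in their pockets, released and still.

Things in the scene. Friction and masses are not known exactly. Their poses are not given: they have to be found in the camera images.
- slim_can_mid (a point): Slim aluminium drink can, diameter 53 mm, height 134 mm, 0.2 to 0.35 kg; grip it near the top (about 25 mm below it), as it is taller than many grippers are deep. Rests upright in its own tray cell, on the cell floor (10 mm above the counter). This point is on its axis half-way up; z up.
- juice_bottle_mid (a point): Amber glass juice bottle: straight body of diameter 52 mm up to 92 mm, then a shoulder and a narrow neck with a white cap (29 mm), height 128 mm, 0.2 to 0.4 kg; grip the straight body. Rests upright in its own tray cell, on the cell floor (10 mm above the counter). This point is on its axis half-way up; z up.
- yogurt_drink_mid (a point): Small white plastic yogurt-drink bottle with a flat foil lid, slightly waisted in its lower half, diameter 44 mm (lid 46 mm), height 108 mm, 0.1 to 0.2 kg. Rests upright in its own tray cell, on the cell floor (10 mm above the counter). This point is on its axis half-way up; z up.
- carton_mid (a point): Square plain paper-board drink carton, 46 x 46 mm, height 112 mm, with a small white cap on top, 0.15 to 0.3 kg; its x and y axes are square to its sides and it may stand up to 0.2 rad askew in its cell. Rests upright in its own tray cell, on the cell floor (10 mm above the counter). This point is on its axis half-way up; z up.
- cell_slim_can: Grey plastic cell in which the slim can starts, fixed on the tray: 76 x 76 x 16 mm, walls and floor 4 mm. Origin: centre of its underside, 6 mm above the counter. The four cells stand in a row at 80 mm pitch, in random order; +y points along the row to the tray's carrying-hoop end (steel hoop 60 mm high, 58 mm beyond the first cell's centre), x across the row.
- cell_juice_bottle: Grey plastic cell in which the juice bottle starts, fixed on the tray: 76 x 76 x 16 mm, walls and floor 4 mm. Origin: centre of its underside, 6 mm above the counter. The four cells stand in a row at 80 mm pitch, in random order; +y points along the row to the tray's carrying-hoop end (steel hoop 60 mm high, 58 mm beyond the first cell's centre), x across the row.
- cell_yogurt_drink: Grey plastic cell in which the yogurt drink starts, fixed on the tray: 76 x 76 x 16 mm, walls and floor 4 mm. Origin: centre of its underside, 6 mm above the counter. The four cells stand in a row at 80 mm pitch, in random order; +y points along the row to the tray's carrying-hoop end (steel hoop 60 mm high, 58 mm beyond the first cell's centre), x across the row.
- cell_carton: Grey plastic cell in which the carton starts, fixed on the tray: 76 x 76 x 16 mm, walls and floor 4 mm. Origin: centre of its underside, 6 mm above the counter. The four cells stand in a row at 80 mm pitch, in random order; +y points along the row to the tray's carrying-hoop end (steel hoop 60 mm high, 58 mm beyond the first cell's centre), x across the row.
- rack: Empty display rack, fixed, black floor with steel lips: four pockets in a row at y = -120, -40, 40, 120 mm, x = 0, each 70 x 70 mm inside, floor 6 mm and lips 18 mm above the counter. Origin: centre of its underside, at counter height; z up. It lies left or right of the tray. Drinks stand 80 mm apart, so fingers have most room across the row (along x).
- price_tent: White paper price tent (inverted V, 65 mm high, 34 mm along the row, 80 mm across) fixed at one end of the rack, 182 mm from the rack's origin along its +y or -y axis; the other end of the rack has only a low black block. Origin: centre of its underside; only its place tells which end is the price-tent end.
Things that resemble listed ones, but are neither listed nor needed, are in the scene too. What is shaped like the part that bears carton_mid but pink or yellow is not meant. What is shaped like the part that bears slim_can_mid but yellow is not meant.

How it is judged:
By the outcome, as a careful person would: the job done as asked, in the order asked, and still so for the second after the job is handed in, with the robot touching nothing.
It also fails if it takes over 109 s, if anything falls off the work surface, if the arm or the gripper's body presses on something with over 40 N, if the wrist force passes 120 N, or if a joint passes its speed limit or range.

## Working session

There is one attempt and no reset: what is moved stays moved. The work goes in short steps, Python scripts to look and compute and a tool call to move; the robot and the scene stay as the last step left them, time stands still between calls to the robot, and variables do not carry over. Pictures are saved under pics/ and viewed, at most 14 in all, crops included, and the job is handed in when it is done.

Besides the shell and the picture viewer there is one more tool, called after "Emit:" as name([rows], argument=value, ...), one row to a line, values as JSON. servo_tool: Moves the arm, as the interface text tells. Its arguments: {"type":"object","properties":{"deltas":{"type":"array","items":{"type":"array","items":{"type":"number"}}},"squeeze":{"type":"number"}},"required":["deltas"]}

```bash
ls; mkdir -p pics; cat > h.py <<'E'
import numpy as np, cv2
from station import arm
from scipy.spatial.transform import Rotation as R
def rot(o):
    o=np.array(o,float)
    if o.shape==(3,3): return o
    return R.from_euler('xyz',o).as_matrix() if o.size==3 else R.from_quat(o).as_matrix()
def w(f,p): return rot(f['orientation'])@np.array(p)+np.array(f['position'])
def px(f,p):
    c=rot(f['orientation']).T@(np.array(p)-np.array(f['position'])); u=np.array(f['K'])@c; return u[:2]/u[2]
def ray(f,uv,z):
    d=rot(f['orientation'])@np.linalg.inv(np.array(f['K']))@np.array([uv[0],uv[1],1.]); o=np.array(f['position']); return o+d*(z-o[2])/d[2]
def save(f,n,crop=None,s=1):
    im=f['color'][:,:,::-1]
    if crop: im=im[crop[1]:crop[3],crop[0]:crop[2]]
    cv2.imwrite('pics/'+n,cv2.resize(im,None,fx=s,fy=s,interpolation=cv2.INTER_CUBIC))
E
python3 - <<'E'
from h import *
print(arm.get_state())
for n in ['scene','side']:
    f=arm.grab_frame(n); save(f,n+'0.png'); print(n,f['position'],f['orientation'],f['K'])
    for q in ['slim_can_mid','juice_bottle_mid','yogurt_drink_mid','carton_mid','cell_slim_can','cell_juice_bottle','cell_yogurt_drink','cell_carton','rack','price_tent']:
        for d in arm.recognise(q,f)[:5]:
            p=w(f,d['at']); print(q,round(d['conf'],2),p.round(3),px(f,p).round())
E
```

```text
pics
{'t': 0.0, 'q': array([-9.28863019e-01,  3.59387710e-01,  1.10500894e-02, -3.54616443e-04,
       -1.22411710e+00, -2.88093850e-01]), 'qd': array([ 0.00076903, -0.00071148,  0.00028299,  0.00101652, -0.00168294,
        0.0007115 ]), 'joint_efforts': array([-2.79070860e-03, -5.82718849e+01,  2.93050861e+01,  6.99748546e+00,
        6.72389375e-03, -1.56904480e-04]), 'eef_pos': array([ 0.23366408, -0.63268323,  0.19921758]), 'ee_rot': array([ 3.13990788e+00, -1.51615881e-04, -2.78787384e+00]), 'force': array([-0.05147509, -0.74378875,  0.00815177]), 'moment': array([ 0.02728398, -0.01974687,  0.04684334]), 'gripper_force': 0.0, 'width': 0.08770168739582505}
scene [ 1.37660577 -0.34481375  0.66708513] [-2.16559803 -0.01946472  1.19725542] [[463.51584798   0.         320.35485313]
 [  0.         463.51584798 202.09494129]
 [  0.           0.           1.        ]]
slim_can_mid 0.68 [ 0.73  -0.164  0.09 ] [279. 256.]
slim_can_mid 0.59 [ 0.571 -0.269  0.096] [208. 218.]
juice_bottle_mid 0.86 [ 0.571 -0.112  0.097] [280. 204.]
juice_bottle_mid 0.71 [ 0.566 -0.195  0.08 ] [243. 216.]
y
[... 647 characters left out ...]
.688223   0.60035745] [-2.15956353 -0.0169384  -2.66367554] [[395.5672738    0.         323.50570543]
 [  0.         395.5672738  202.06600323]
 [  0.           0.           1.        ]]
slim_can_mid 0.81 [ 0.698 -0.142  0.079] [304. 166.]
slim_can_mid 0.76 [ 0.539 -0.25   0.104] [374. 155.]
yogurt_drink_mid 0.6 [ 0.543 -0.177  0.091] [362. 170.]
carton_mid 0.86 [ 0.54  -0.347  0.086] [385. 147.]
carton_mid 0.58 [ 0.68  -0.365  0.07 ] [344. 140.]
carton_mid 0.56 [ 0.542 -0.088  0.008] [347. 213.]
carton_mid 0.47 [ 0.52  -0.277  0.017] [381. 180.]
cell_juice_bottle 0.71 [ 0.544 -0.087  0.009] [346. 213.]
rack 0.71 [0.551 0.235 0.008] [275. 294.]
price_tent 0.69 [0.601 0.028 0.027] [305. 224.]
```

View pics/scene0.png

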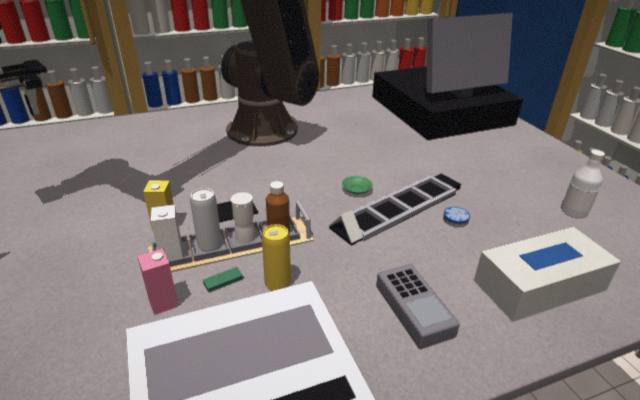

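View pics/side0.png

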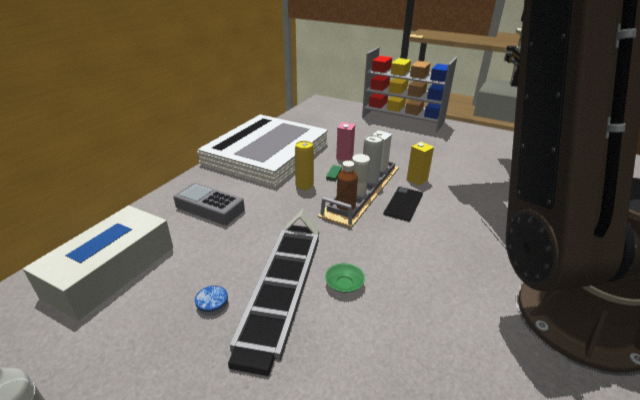

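The tray row in the scene picture, starting from the hoop at (303,215), runs juice (278,205), yogurt (242,215), grey can (205,220), white carton (166,230). The price tent is at (350,228), the tray-side end of the rack. The look-alikes are a yellow can (277,257), a yellow carton (158,195) and a pink carton (157,280), and I won't use any of them. The grey can and the white carton standing in the tray fit the description.

Emit:
servo_tool([
  [-1,0,0,-20,0,0,-6.97],
  [-1,0,0,-20,0,0,-6.97],
  [-1,0,0,-20,0,0,-6.97],
  [-1,0,0,-20,0,0,-6.97],
  [-1,0,0,-20,0,0,-6.97],
  [-1,0,0,-20,0,0,-6.97],
  [-1,0,0,-20,0,0,-6.97],
  [-1,0,0,-20,0,0,-6.97],
  [-1,0,0,-20,0,0,-6.97],
  [-1,0,0,-20,0,0,-6.97],
])

```text
t: 1.93
eef_pos: [0.2337, -0.6331, 0.4013]
ee_rot: [-3.142, -0.0, -1.565]
force: [-0.1, -0.6, -0.5]
width: 0.0874
gripper_force: 0.0
```

Emit:
servo_tool([
  [-1,-30,-20,0,0,0,0],
  [-1,-30,-20,0,0,0,0],
  [-1,-30,-20,0,0,0,0],
  [-1,-30,-20,0,0,0,0],
  [-1,-30,-20,0,0,0,0],
  [-1,-30,-20,0,0,0,0],
  [-1,-30,-20,0,0,0,0],
  [-1,-30,-20,0,0,0,0],
  [-1,-30,-20,0,0,0,0],
  [-1,-30,-20,0,0,0,0],
  [-1,0,0,0,0,0,0],
  [-1,0,0,0,0,0,0],
])

```text
t: 2.93
eef_pos: [0.435, -0.3317, 0.4004]
ee_rot: [-3.141, -0.0, -1.568]
force: [-0.0, 0.7, -0.1]
width: 0.0875
gripper_force: 0.0
```

```bash
python3 - <<'E'
from h import *
print(arm.get_state()['eef_pos'],arm.get_state()['ee_rot'])
f=arm.grab_frame('wrist'); save(f,'w1.png'); print(f['position'],f['orientation'],f['K'][0])
for q in ['slim_can_mid','juice_bottle_mid','yogurt_drink_mid','carton_mid','cell_slim_can','cell_juice_bottle','cell_yogurt_drink','cell_carton','rack','price_tent']:
    for d in arm.recognise(q,f)[:3]:
        p=w(f,d['at']); print(q,round(d['conf'],2),p.round(3),px(f,p).round())
E
```

```text
[ 0.43495605 -0.33169865  0.40039656] [-3.14114802e+00 -7.54117807e-05 -1.56779477e+00]
[ 0.43460618 -0.41258481  0.58446547] [ 2.83928852e+00  9.36393029e-04 -3.13892310e+00] [340.90727987   0.         323.06542322]
slim_can_mid 0.89 [ 0.54  -0.277  0.138] [246. 198.]
slim_can_mid 0.88 [ 0.695 -0.185  0.072] [164. 240.]
juice_bottle_mid 0.63 [ 0.529 -0.114  0.013] [272. 262.]
juice_bottle_mid 0.57 [ 0.545 -0.136  0.083] [256. 270.]
yogurt_drink_mid 0.66 [ 0.546 -0.203  0.108] [249. 238.]
carton_mid 0.97 [ 0.432 -0.36   0.111] [325. 134.]
carton_mid 0.92 [ 0.549 -0.359  0.117] [239. 136.]
carton_mid 0.58 [ 0.667 -0.385  0.115] [149. 115.]
cell_slim_can 0.55 [ 0.533 -0.293  0.012] [266. 167.]
cell_slim_can 0.52 [ 0.544 -0.135  0.083] [256. 270.]
cell_juice_bottle 0.69 [ 0.528 -0.12   0.012] [273. 259.]
cell_yogurt_drink 0.62 [ 0.531 -0.189  0.007] [270. 223.]
cell_yogurt_drink 0.35 [ 0.542 -0.201  0.108] [252. 240.]
cell_carton 0.56 [ 0.529 -0.373  0.009] [266. 119.]
rack 0.67 [0.576 0.089 0.01 ] [254. 351.]
rack 0.5 [0.601 0.026 0.026] [237. 330.]
price_tent 0.76 [0.605 0.025 0.027] [235. 330.]
```

View pics/w1.png

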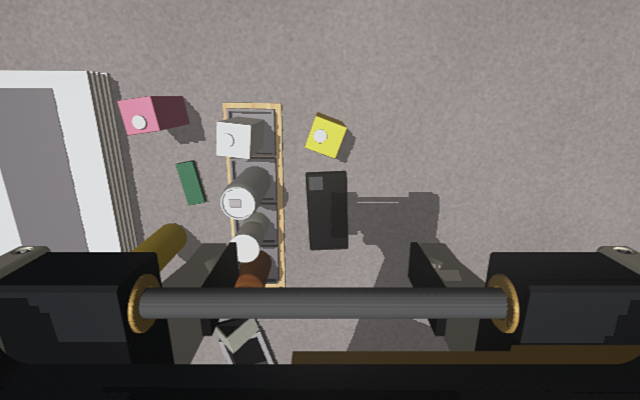

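The wrist view shows the white carton top at (230,138), can top (238,203), yogurt lid (245,247) and juice shoulder (252,272). The pink carton (140,120) and yellow carton (320,135) stand outside the tray. Next I'll go above the row and take several views with a known baseline.

Emit:
servo_tool([
  [-1,-22,-23,0,0,0,0],
  [-1,-22,-23,0,0,0,0],
  [-1,-22,-23,0,0,0,0],
  [-1,-22,-23,0,0,0,0],
  [-1,-22,-23,0,0,0,0],
  [-1,0,0,0,0,0,0],
])

```text
t: 3.98
eef_pos: [0.5521, -0.2202, 0.3985]
ee_rot: [3.14, 0.001, -1.569]
force: [-0.6, -0.3, -1.1]
width: 0.0877
gripper_force: 0.0
```

```bash
cat >> h.py <<'E'
def look(name,qs):
    f=arm.grab_frame('wrist'); save(f,name+'.png'); np.savez(name,**{k:f[k] for k in ['color','K','position','orientation']})
    s=arm.get_state(); print(s['eef_pos'].round(4),s['ee_rot'].round(4))
    for q in qs:
        for d in arm.recognise(q,f)[:3]:
            p=w(f,d['at']); print(q,round(d['conf'],2),p.round(3),px(f,p).round())
D=['slim_can_mid','juice_bottle_mid','yogurt_drink_mid','carton_mid']
E
python3 -c "
from h import *
look('wA',D)"
```

```text
[ 0.5507 -0.2215  0.3988] [ 3.1397e+00  5.0000e-04 -1.5687e+00]
slim_can_mid 0.81 [ 0.703 -0.172  0.129] [213. 191.]
slim_can_mid 0.76 [ 0.548 -0.272  0.141] [326. 118.]
juice_bottle_mid 0.83 [ 0.555 -0.132  0.103] [320. 213.]
yogurt_drink_mid 0.88 [ 0.553 -0.196  0.117] [321. 173.]
carton_mid 0.84 [ 0.678 -0.38   0.116] [221.  27.]
carton_mid 0.72 [ 0.436 -0.35   0.111] [413.  54.]
carton_mid 0.66 [ 0.555 -0.355  0.121] [320.  49.]
```

Emit:
servo_tool([
  [-1,-26,0,0,0,0,0],
  [-1,-26,0,0,0,0,0],
  [-1,-26,0,0,0,0,0],
  [-1,-26,0,0,0,0,0],
  [-1,-26,0,0,0,0,0],
  [-1,0,0,0,0,0,0],
])

```text
t: 4.73
eef_pos: [0.5486, -0.0912, 0.4008]
ee_rot: [-3.14, 0.001, -1.57]
force: [0.2, 0.3, -1.1]
width: 0.0876
gripper_force: 0.0
```

```bash
python3 -c "
from h import *
look('wB',D+['price_tent'])
a=np.hstack([cv2.imread('pics/wA.png')[:300,180:580],cv2.imread('pics/wB.png')[:300,180:580]]);cv2.imwrite('pics/AB.png',a)"
```

```text
[ 0.5486 -0.0925  0.4009] [-3.1402e+00  3.0000e-04 -1.5699e+00]
slim_can_mid 0.83 [ 0.545 -0.256  0.137] [326.  20.]
slim_can_mid 0.59 [ 0.702 -0.168  0.131] [203.  97.]
juice_bottle_mid 0.6 [ 0.554 -0.123  0.108] [319. 132.]
juice_bottle_mid 0.6 [0.605 0.027 0.031] [291. 215.]
yogurt_drink_mid 0.94 [ 0.553 -0.189  0.116] [320.  80.]
price_tent 0.6 [0.604 0.027 0.03 ] [291. 214.]
```

Emit:
servo_tool([
  [-1,-40,0,0,0,0,0],
  [-1,-40,0,0,0,0,0],
  [-1,-40,0,0,0,0,0],
  [-1,-40,0,0,0,0,0],
  [-1,-40,0,0,0,0,0],
  [-1,-40,0,0,0,0,0],
  [-1,0,0,0,0,0,0],
])

```text
t: 5.62
eef_pos: [0.5493, 0.1513, 0.3988]
ee_rot: [3.14, 0.0, -1.569]
force: [0.3, -1.1, -1.1]
width: 0.0879
gripper_force: 0.0
```

```bash
python3 -c "
from h import *
look('wC',['rack','price_tent'])"
```

```text
[0.5493 0.149  0.3991] [ 3.1401e+00 -5.0000e-04 -1.5685e+00]
rack 0.64 [0.561 0.186 0.007] [316. 165.]
price_tent 0.91 [0.603 0.032 0.039] [287.  67.]
```

Emit:
servo_tool([
  [-1,-32,0,0,0,0,0],
  [-1,-32,0,0,0,0,0],
  [-1,-32,0,0,0,0,0],
  [-1,-32,0,0,0,0,0],
  [-1,-32,0,0,0,0,0],
  [-1,0,0,0,0,0,0],
])

```text
t: 6.27
eef_pos: [0.5498, 0.3093, 0.3985]
ee_rot: [3.14, -0.001, -1.571]
force: [-0.1, -0.6, -1.8]
width: 0.0875
gripper_force: 0.0
```

```bash
python3 -c "
from h import *
look('wD',['rack','price_tent'])
a=np.hstack([cv2.imread('pics/wC.png')[:300,180:580],cv2.imread('pics/wD.png')[:300,180:580]]);cv2.imwrite('pics/CD.png',a)"
```

```text
[0.5498 0.3073 0.3989] [ 3.1401e+00 -1.2000e-03 -1.5711e+00]
```

View pics/AB.png

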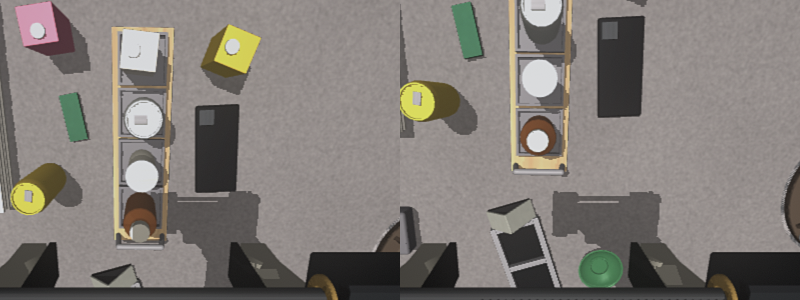

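View pics/CD.png

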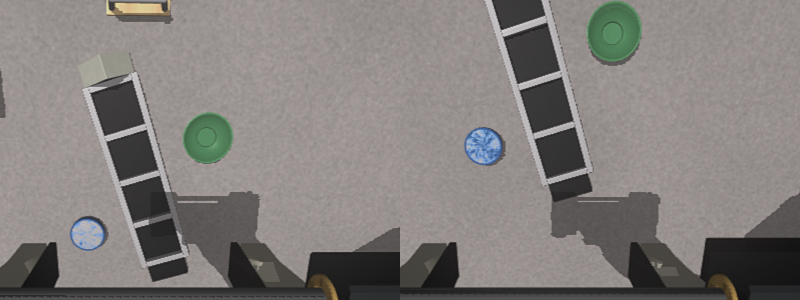

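Left half (view A): carton at (140,50), can (143,119), yogurt (142,173) and juice (140,233), with the hoop below at y≈243. Right half of the second picture and both rack views show four black pockets, with the tent beside the first one at (110,70). Next I'll segment these and triangulate.

```bash
cat > m.py <<'E'
from h import *
F={k:dict(np.load(f'w{k}.npz')) for k in 'ABCD'}
def blobs(k,mask,amin,amax,box):
    m=np.zeros_like(mask);x0,y0,x1,y1=box;m[y0:y1,x0:x1]=mask[y0:y1,x0:x1]
    m=cv2.morphologyEx(m,cv2.MORPH_OPEN,np.ones((3,3),np.uint8))
    cs,_=cv2.findContours(m,cv2.RETR_EXTERNAL,cv2.CHAIN_APPROX_NONE)
    return [(cv2.contourArea(c),cv2.minAreaRect(c)) for c in cs if amin<cv2.contourArea(c)<amax]
for k in 'AB':
    c=F[k]['color'].astype(int); m=((c.min(2)>195)&(c.max(2)-c.min(2)<35)).astype(np.uint8)*255
    for a,r in blobs(k,m,150,3000,(290,0,350,260)):
        print(k,a,np.round(r[0],1),np.round(r[1],1),round(r[2],1))
print('rack')
P=[]
for k in 'CD':
    c=F[k]['color'].astype(int); m=(c.max(2)<62).astype(np.uint8)*255
    for a,r in blobs(k,m,700,4000,(230,0,400,278)):
        print(k,a,np.round(r[0],1),np.round(r[1],1),round(r[2],1),ray(F[k],r[0],.01).round(4))
def tri(pa,pb):
    A=[];b=[]
    for k,p in (('A',pa),('B',pb)):
        o=F[k]['position'];d=ray(F[k],p,0)-o;d/=np.linalg.norm(d);M=np.eye(3)-np.outer(d,d);A.append(M);b.append(M@o)
    return np.linalg.lstsq(np.vstack(A),np.hstack(b),rcond=None)[0].round(4)
print('yog',tri((322,173),(319,78)),'juice cap',tri((320,233),(317,142)))
a=F['A']['color'][:260,260:390,::-1];cv2.imwrite('pics/Aup.png',cv2.resize(a,None,fx=2.3,fy=2.3,interpolation=cv2.INTER_CUBIC))
E
python3 m.py
```

```text
A 740.0 [321.5 176. ] [30. 31.] 90.0
A 837.5 [324.  119.4] [33.8 33.1] 83.7
A 1302.0 [318.8  50. ] [35.8 39. ] 6.3
B 303.5 [317.5 141. ] [20. 19.] 90.0
B 976.5 [319.  78.] [36. 34.] 90.0
B 599.5 [322.   12.5] [25. 36.] 90.0
rack
C 1156.5 [338.1 238.7] [33.2 37.8] 74.1 [0.5207 0.3223 0.01  ]
C 1351.0 [325.9 199. ] [37.6 39.1] 74.1 [0.5433 0.2466 0.01  ]
C 1525.0 [312.1 155. ] [40.  40.5] 73.3 [0.5669 0.1688 0.01  ]
C 763.5 [300.2 115.7] [26.7 41.2] 73.1 [0.5859 0.1044 0.01  ]
D 1553.5 [340.2 152.3] [40.1 41.4] 73.1 [0.5201 0.3218 0.01  ]
D 1791.0 [326.6 104.7] [44.1 43.3] 72.9 [0.5432 0.2445 0.01  ]
D 1705.5 [311.8  52.9] [48.3 45.2] 73.3 [0.5663 0.167  0.01  ]
D 721.5 [303.  12.] [24. 40.] 90.0 [0.5789 0.1104 0.01  ]
yog [ 0.5535 -0.1923  0.1023] juice cap [ 0.5562 -0.1114  0.1317]
```

View pics/Aup.png

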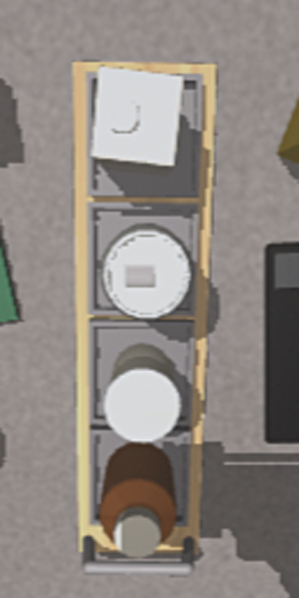

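```bash
cat >> m.py <<'E'
print('----')
print('yog',tri((321.7,175.7),(319,78)),'juice',tri((320,231.3),(317.5,141)),'can',tri((323.9,118.7),(321,19.5)))
for n,h,pa,pb in [('yog',.118,(321.7,175.7),(319,78)),('juice',.138,(320,231.3),(317.5,141)),('can',.144,(323.9,118.7),(321,19.5)),('carton',.122,(319.8,51.1),None)]:
    print(n,[ray(F[k],p,h).round(4) for k,p in (('A',pa),('B',pb)) if p])
# cell grid, wall tops at z=.022: row boundaries centre line
for v in (70,207,321,430): print(v,[ray(F['A'],(260+u/2.3,v/2.3),.022)[:2].round(4) for u in (90,205)])
E
python3 m.py | sed -n '/----/,$p'
```

```text
----
yog [ 0.5536 -0.1917  0.1166] juice [ 0.5559 -0.1121  0.127 ] can [ 0.5509 -0.2669  0.0783]
yog [array([ 0.5532, -0.1921,  0.118 ]), array([ 0.554 , -0.1916,  0.118 ])]
juice [array([ 0.5555, -0.1167,  0.138 ]), array([ 0.556 , -0.1135,  0.138 ])]
can [array([ 0.5504, -0.2714,  0.144 ]), array([ 0.5511, -0.2546,  0.144 ])]
carton [array([ 0.5556, -0.3519,  0.122 ])]
70 [array([ 0.5872, -0.3912]), array([ 0.5127, -0.3914])]
207 [array([ 0.5888, -0.3068]), array([ 0.5106, -0.3069])]
321 [array([ 0.5903, -0.2298]), array([ 0.5087, -0.23  ])]
430 [array([ 0.5918, -0.1498]), array([ 0.5067, -0.1499])]
```

Emit:
servo_tool([
  [-1,32.5,-0.5,11.5,0,0,0],
  [-1,32.5,-0.5,11.5,0,0,0],
  [-1,32.5,-0.5,11.5,0,0,0],
  [-1,32.5,-0.5,11.5,0,0,0],
  [-1,32.5,-0.5,11.5,0,0,0],
  [-1,32.5,-0.5,11.5,0,0,0],
  [-1,32.5,-0.5,11.5,0,0,0],
  [-1,32.5,-0.5,11.5,0,0,0],
  [-1,32.5,-0.5,11.5,0,0,0],
  [-1,32.5,-0.5,11.5,0,0,0],
  [-1,32.5,-0.5,11.5,0,0,0],
  [-1,32.5,-0.5,11.5,0,0,0],
  [-1,32.5,-0.5,11.5,0,0,0],
  [-1,0,0,0,0,0,0],
  [-1,0,0,0,0,0,0],
  [-1,0,0,0,0,0,0],
])

```text
t: 7.75
eef_pos: [0.5552, -0.1173, 0.2515]
ee_rot: [-3.14, -0.0, -1.574]
force: [0.5, 0.7, 0.5]
width: 0.0878
gripper_force: 0.0
```

Emit:
servo_tool([
  [-1,-2,0,22,0,0,0],
  [-1,0,0,22,0,0,0],
  [-1,0,0,22,0,0,0],
  [-1,0,0,22,0,0,0],
  [-1,0,0,22,0,0,0],
  [-1,0,0,22,0,0,0],
  [-1,0,0,15,0,0,0],
  [-1,0,0,15,0,0,0],
  [-1,0,0,12,0,0,0],
  [-1,0,0,0,0,0,0],
  [-1,0,0,0,0,0,0],
])

```text
t: 8.67
eef_pos: [0.5558, -0.1133, 0.0771]
ee_rot: [-3.142, -0.0, -1.57]
force: [0.2, 0.4, 0.8]
width: 0.0879
gripper_force: 0.0
```

Emit:
servo_tool([
  [1,0,0,0,0,0,0],
  [1,0,0,0,0,0,0],
  [1,0,0,0,0,0,0],
  [1,0,0,0,0,0,0],
  [1,0,0,0,0,0,0],
  [1,0,0,0,0,0,0],
  [1,0,0,0,0,0,0],
  [1,0,0,0,0,0,0],
], squeeze=25)

```text
t: 9.33
eef_pos: [0.5556, -0.1138, 0.0767]
ee_rot: [-3.142, 0.0, -1.571]
force: [-0.5, 0.5, -0.7]
width: 0.0397
gripper_force: 0.0
```

The width is already below the bottle's 52 mm with no grip force, so I'll look before doing anything more.

```bash
python3 -c "
from h import *
f=arm.grab_frame('side'); print(arm.get_state()['width'],arm.get_state()['gripper_force'])
g=arm.grab_frame('scene'); 
a=cv2.resize(f['color'][80:260,280:460,::-1],(400,400));b=cv2.resize(g['color'][130:310,190:370,::-1],(400,400));cv2.imwrite('pics/chk.png',np.hstack([a,b]))
print(px(f,arm.get_state()['eef_pos']),px(g,arm.get_state()['eef_pos']))"
```

```text
0.03576609596381082 0.0
[347.31307489 184.4431385 ] [277.24033458 207.49901521]
```

View pics/chk.png

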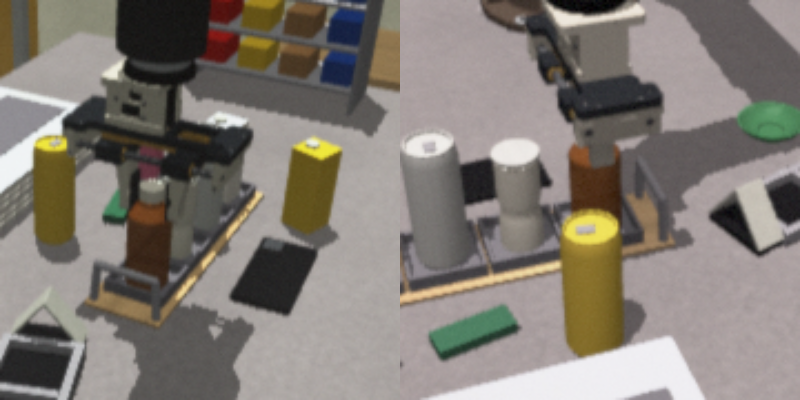

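```bash
python3 -c "
from h import *
f=arm.grab_frame('side'); s=arm.get_state(); print(s['width'],s['gripper_force'],s['force'])
g=arm.grab_frame('scene'); h=arm.grab_frame('wrist')
a=cv2.resize(f['color'][130:220,300:390,::-1],(400,400),interpolation=2);b=cv2.resize(g['color'][160:250,235:325,::-1],(400,400),interpolation=2);cv2.imwrite('pics/chk2.png',np.hstack([a,b]))
for z in (.077,.138,.102,.01):
  print(z,[(px(f,(.556+d,-.113,z))-[300,130])*4.44 for d in (-.026,.026)],[(px(g,(.556,-.113+d,z))-[235,160])*4.44+[400,0] for d in (-.026,.026)])"
```

```text
0.02781816831087081 5.529158860445023 [-0.28754026  0.62031478 -0.082366  ]
0.077 [array([250.31688691, 253.18241174]), array([168.16924471, 230.50303822])] [array([539.31934678, 220.48174838]), array([638.78532965, 200.47365549])]
0.138 [array([257.29627733, 158.84512984]), array([172.19425748, 137.24617796])] [array([533.51603596, 116.65803713]), array([636.45295798,  97.64629218])]
0.102 [array([253.11943752, 215.30159535]), array([169.78611911, 193.04113716])] [array([536.98841523, 178.78038653]), array([637.8482179 , 159.15917225])]
0.01 [array([243.17520019, 349.71337977]), array([164.04508099, 326.05715957])] [array([545.26305174, 326.81717089]), array([641.17673256, 305.90353147])]
```

View pics/chk2.png

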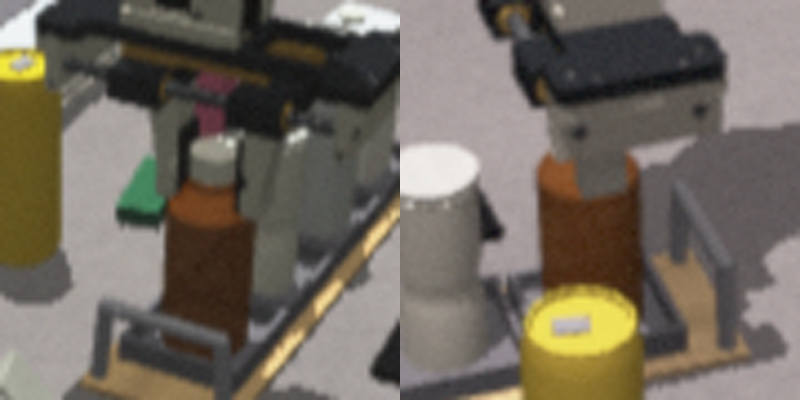

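The pads closed on the narrow neck. The finger tips are at shoulder height, about 20 mm higher than I assumed, and there is still a visible gap between the cap and the gripper. I'll open and go lower onto the straight body.

Emit:
servo_tool([
  [-1,0,0,0,0,0,0],
  [-1,0,0,0,0,0,0],
  [-1,0,0,0,0,0,0],
  [-1,0,0,0,0,0,0],
  [-1,0,0,0,0,0,0],
  [-1,0,0,0,0,0,0],
  [-1,0,0,0,0,0,0],
  [-1,0,0,0,0,0,0],
  [-1,0,0,0,0,0,0],
  [-1,0,0,4,0,0,0],
  [-1,0,0,4,0,0,0],
  [-1,0,0,4,0,0,0],
  [-1,0,0,4,0,0,0],
  [-1,0,0,0,0,0,0],
])

```text
t: 10.75
eef_pos: [0.5548, -0.1138, 0.0594]
ee_rot: [3.14, -0.0, -1.571]
force: [-0.7, -0.2, 0.4]
width: 0.0876
gripper_force: 0.0
```

```bash
python3 -c "
from h import *
s=arm.get_state(); print(s['eef_pos'],s['width'],s['force'])
f=arm.grab_frame('side'); g=arm.grab_frame('scene')
a=cv2.resize(f['color'][130:220,300:390,::-1],(400,400),interpolation=2);b=cv2.resize(g['color'][160:250,235:325,::-1],(400,400),interpolation=2);cv2.imwrite('pics/chk3.png',np.hstack([a,b]))
for z in (.06,.08,.1):
  print(z,[(px(f,(.556+d,-.113,z))-[300,130])*4.44 for d in (-.044,.044)],[(px(g,(.556+.044+.02,-.113+d,z))-[235,160])*4.44+[400,0] for d in (-.01,.01)])"
```

```text
[ 0.55482967 -0.11384872  0.05943316] 0.08755009215902806 [-0.69047105 -0.18503713  0.4088972 ]
0.06 [array([277.35233041, 286.49760563]), array([139.64213239, 247.6583509 ])] [array([609.77375082, 314.82377023]), array([649.2998444 , 306.19224274])]
0.08 [array([279.8841213, 256.7323913]), array([140.60319434, 218.42755409])] [array([608.65511383, 281.45965207]), array([648.63797895, 272.94158235])]
0.1 [array([282.47313633, 226.29441652]), array([141.58527424, 188.55749449])] [array([607.51056495, 247.32269405]), array([647.96088055, 238.92565252])]
```

View pics/chk3.png

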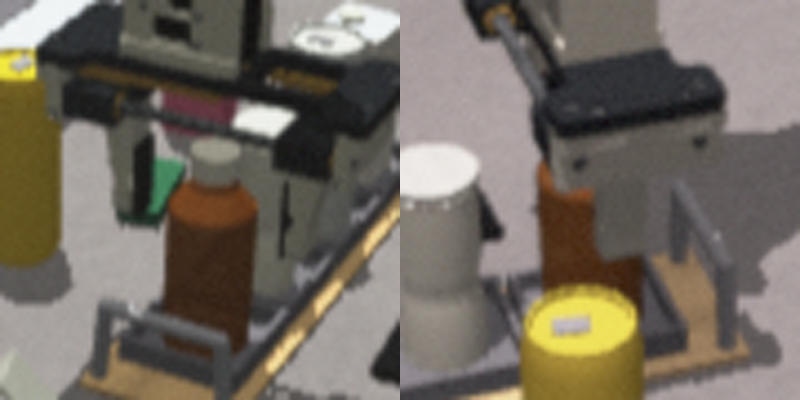

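Emit:
servo_tool([
  [-1,0,0,2,0,0,0],
  [-1,0,0,2,0,0,0],
  [-1,0,0,1,0,0,0],
  [-1,0,0,0,0,0,0],
  [-1,0,0,0,0,0,0],
])

```text
t: 11.27
eef_pos: [0.5556, -0.1138, 0.0557]
ee_rot: [3.142, -0.0, -1.571]
force: [0.1, 0.0, -0.6]
width: 0.0879
gripper_force: 0.0
```

Emit:
servo_tool([
  [1,0,0,0,0,0,0],
  [1,0,0,0,0,0,0],
  [1,0,0,0,0,0,0],
  [1,0,0,0,0,0,0],
  [1,0,0,0,0,0,0],
  [1,0,0,0,0,0,0],
  [1,0,0,0,0,0,0],
  [1,0,0,0,0,0,0],
  [1,0,0,0,0,0,0],
  [1,0,0,0,0,0,0],
], squeeze=25)

```text
t: 12.1
eef_pos: [0.5558, -0.1138, 0.0557]
ee_rot: [-3.141, 0.0, -1.571]
force: [-0.0, 0.2, 0.0]
width: 0.0515
gripper_force: 25.0
```

Emit:
servo_tool([
  [1,0,0,-6,0,0,0],
  [1,0,0,-14,0,0,0],
  [1,0,0,-20,0,0,0],
  [1,0,0,-20,0,0,0],
  [1,0,0,-20,0,0,0],
  [1,0,0,-20,0,0,0],
  [1,-10,-2,-15,0,0,0],
  [1,-21,-4,-10,0,0,0],
  [1,-29,-4,0,0,0,0],
  [1,-29,-5,0,0,0,0],
  [1,-29,-5,0,0,0,0],
  [1,-29,-5,0,0,0,0],
  [1,-29,-5,0,0,0,0],
  [1,-20,-3,0,0,0,0],
  [1,-9,-1,0,0,0,0],
  [1,0,0,0,0,0,-4.2],
  [1,0,0,0,0,0,-4.2],
  [1,0,0,0,0,0,-4.2],
  [1,0,0,0,0,0,-4.2],
  [1,0,0,0,0,0,0],
])

```text
t: 13.77
eef_pos: [0.5889, 0.0907, 0.1803]
ee_rot: [3.14, 0.0, -1.275]
force: [0.2, 0.2, -3.5]
width: 0.0514
gripper_force: 25.0
```

Emit:
servo_tool([
  [1,0,0,10,0,0,0],
  [1,0,0,20,0,0,0],
  [1,0,0,20,0,0,0],
  [1,0,0,20,0,0,0],
  [1,0,0,20,0,0,0],
  [1,0,0,12,0,0,0],
  [1,0,0,10,0,0,0],
  [1,0,0,6,0,0,0],
  [1,0,0,3,0,0,0],
  [1,0,0,3,0,0,0],
  [1,0,0,1.5,0,0,0],
  [1,0,0,1.5,0,0,0],
  [1,0,0,0,0,0,0],
  [1,0,0,0,0,0,0],
])

```text
t: 14.93
eef_pos: [0.59, 0.0913, 0.0541]
ee_rot: [-3.141, 0.0, -1.278]
force: [-0.4, 0.1, -3.4]
width: 0.0513
gripper_force: 25.0
```

Emit:
servo_tool([
  [1,0,0,1,0,0,0],
  [1,0,0,1,0,0,0],
  [1,0,0,0.5,0,0,0],
  [1,0,0,0,0,0,0],
  [1,0,0,0,0,0,0],
])

```text
t: 15.35
eef_pos: [0.59, 0.0912, 0.0517]
ee_rot: [-3.141, -0.0, -1.278]
force: [-2.2, -0.7, 2.4]
width: 0.0515
gripper_force: 25.0
```

Emit:
servo_tool([
  [-1,0,0,0,0,0,0],
  [-1,0,0,0,0,0,0],
  [-1,0,0,0,0,0,0],
  [-1,0,0,0,0,0,0],
  [-1,0,0,0,0,0,0],
  [-1,0,0,0,0,0,0],
  [-1,0,0,0,0,0,0],
  [-1,0,0,-10,0,0,0],
  [-1,0,0,-20,0,0,0],
  [-1,0,0,-30,0,0,0],
  [-1,0,0,-30,0,0,0],
  [-1,0,0,-30,0,0,0],
  [-1,0,0,-30,0,0,0],
  [-1,0,0,0,0,0,4.2],
  [-1,0,0,0,0,0,4.2],
  [-1,0,0,0,0,0,4.2],
  [-1,0,0,0,0,0,4.2],
  [-1,0,0,0,0,0,0],
])

```text
t: 16.85
eef_pos: [0.5897, 0.0911, 0.2021]
ee_rot: [-3.141, 0.0, -1.575]
force: [0.5, -0.7, -0.3]
width: 0.0876
gripper_force: 0.0
```

Emit:
servo_tool([
  [-1,28.3,3.6,0,0,0,0],
  [-1,28.3,3.6,0,0,0,0],
  [-1,28.3,3.6,0,0,0,0],
  [-1,28.3,3.6,0,0,0,0],
  [-1,28.3,3.6,0,0,0,0],
  [-1,28.3,3.6,0,0,0,0],
  [-1,28.3,3.6,0,0,0,0],
  [-1,28.3,3.6,0,0,0,0],
  [-1,28.3,3.6,0,0,0,0],
  [-1,28.3,3.6,0,0,0,0],
  [-1,0,0,0,0,0,0],
  [-1,0,0,0,0,0,0],
  [-1,0,0,0,0,0,0],
])

```text
t: 17.93
eef_pos: [0.5535, -0.1919, 0.2014]
ee_rot: [-3.141, 0.0, -1.571]
force: [-0.5, -0.4, -0.1]
width: 0.0876
gripper_force: 0.0
```

```bash
python3 -c "
from h import *
s=arm.get_state(); print(s['eef_pos'],s['ee_rot'])
for n in ('scene','side'):
  f=arm.grab_frame(n)
  for q in D:
    for d in arm.recognise(q,f)[:3]:
        p=w(f,d['at']); print(n,q,round(d['conf'],2),p.round(3),px(f,p).round())
  a=f['color'][:,:,::-1]
  if n=='scene': A=cv2.resize(a[140:300,140:460],(640,320))
  else: cv2.imwrite('pics/st1.png',np.vstack([A[:300],cv2.resize(a[110:360,220:440],(640,727))[:300]]))
"
```

```text
[ 0.55349371 -0.19190505  0.20144359] [-3.14139691e+00  7.77350341e-05 -1.57051955e+00]
scene slim_can_mid 0.89 [ 0.57  -0.273  0.099] [205. 217.]
scene slim_can_mid 0.86 [ 0.729 -0.164  0.092] [279. 255.]
scene juice_bottle_mid 0.89 [0.606 0.087 0.076] [368. 203.]
scene yogurt_drink_mid 0.91 [ 0.57  -0.193  0.08 ] [244. 217.]
scene carton_mid 0.9 [ 0.576 -0.353  0.087] [166. 232.]
scene carton_mid 0.81 [ 0.705 -0.384  0.08 ] [157. 280.]
scene carton_mid 0.63 [ 0.453 -0.359  0.099] [157. 196.]
side slim_can_mid 0.83 [ 0.539 -0.255  0.104] [375. 155.]
side slim_can_mid 0.68 [ 0.701 -0.142  0.082] [304. 165.]
side juice_bottle_mid 0.64 [0.581 0.107 0.081] [294. 226.]
side carton_mid 0.89 [ 0.54  -0.345  0.088] [385. 147.]
side carton_mid 0.87 [ 0.431 -0.341  0.067] [419. 162.]
```

Emit:
servo_tool([
  [-1,0,0,25,0,0,0],
  [-1,0,0,25,0,0,0],
  [-1,0,0,25,0,0,0],
  [-1,0,0,25,0,0,0],
  [-1,0,0,20,0,0,0],
  [-1,0,0,13,0,0,0],
  [-1,0,0,7,0,0,0],
  [-1,0,0,0,0,0,0],
  [1,0,0,0,0,0,0],
  [1,0,0,0,0,0,0],
  [1,0,0,0,0,0,0],
  [1,0,0,0,0,0,0],
  [1,0,0,0,0,0,0],
  [1,0,0,0,0,0,0],
  [1,0,0,0,0,0,0],
  [1,0,0,0,0,0,0],
  [1,0,0,0,0,0,0],
  [1,0,0,0,0,0,0],
], squeeze=15)

```text
t: 19.93
eef_pos: [0.5537, -0.1919, 0.0613]
ee_rot: [-3.141, -0.0, -1.571]
force: [0.1, 0.1, 2.5]
width: 0.0434
gripper_force: 15.0
```

Emit:
servo_tool([
  [1,0,0,-6,0,0,0],
  [1,0,0,-14,0,0,0],
  [1,0,0,-25,0,0,0],
  [1,0,0,-25,0,0,0],
  [1,0,0,-25,0,0,0],
  [1,0,0,-25,0,0,0],
  [1,0,0,-20,0,0,0],
  [1,-15,-0.5,-10,0,0,0],
  [1,-30,-1,0,0,0,0],
  [1,-30,-1,0,0,0,0],
  [1,-30,-1,0,0,0,0],
  [1,-30,-1,0,0,0,0],
  [1,-30,-1,0,0,0,0],
  [1,-30,-1,0,0,0,0],
  [1,-30,-1,0,0,0,0],
  [1,-30,-1,0,0,0,0],
  [1,-30,-1,0,0,0,0],
  [1,-30,-1,0,0,0,0],
  [1,-30,-1,0,0,0,0],
  [1,-15,-1.5,0,0,0,0],
])

```text
t: 21.6
eef_pos: [0.5663, 0.1709, 0.2111]
ee_rot: [3.141, 0.0, -1.57]
force: [0.4, 0.1, -2.1]
width: 0.0435
gripper_force: 15.0
```

Emit:
servo_tool([
  [1,0,0,0,0,0,-4.2],
  [1,0,0,0,0,0,-4.2],
  [1,0,0,0,0,0,-4.2],
  [1,0,0,0,0,0,-4.2],
  [1,0,0,0,0,0,0],
  [1,0,0,0,0,0,0],
])

```text
t: 22.1
eef_pos: [0.5665, 0.1679, 0.2111]
ee_rot: [3.141, -0.0, -1.281]
force: [0.1, 0.5, -0.7]
width: 0.0436
gripper_force: 15.0
```

Emit:
servo_tool([
  [1,0,0,12,0,0,0],
  [1,0,0,25,0,0,0],
  [1,0,0,25,0,0,0],
  [1,0,0,25,0,0,0],
  [1,0,0,25,0,0,0],
  [1,0,0,15,0,0,0],
  [1,0,0,10,0,0,0],
  [1,0,0,6,0,0,0],
  [1,0,0,4,0,0,0],
  [1,0,0,2,0,0,0],
  [1,0,0,1.5,0,0,0],
  [1,0,0,1,0,0,0],
  [1,0,0,1,0,0,0],
  [1,0,0,0,0,0,0],
  [1,0,0,0,0,0,0],
])

```text
t: 23.35
eef_pos: [0.5669, 0.1683, 0.059]
ee_rot: [-3.141, 0.0, -1.278]
force: [-0.5, -0.3, -1.1]
width: 0.0437
gripper_force: 15.0
```

Emit:
servo_tool([
  [1,0,0,0.7,0,0,0],
  [1,0,0,0.7,0,0,0],
  [1,0,0,0.4,0,0,0],
  [1,0,0,0,0,0,0],
  [1,0,0,0,0,0,0],
])

```text
t: 23.77
eef_pos: [0.567, 0.1682, 0.0573]
ee_rot: [-3.141, -0.0, -1.278]
force: [-1.6, -0.5, 4.3]
width: 0.0435
gripper_force: 15.0
```

Emit:
servo_tool([
  [-1,0,0,0,0,0,0],
  [-1,0,0,0,0,0,0],
  [-1,0,0,0,0,0,0],
  [-1,0,0,0,0,0,0],
  [-1,0,0,0,0,0,0],
  [-1,0,0,0,0,0,0],
  [-1,0,0,0,0,0,0],
  [-1,0,0,0,0,0,0],
  [-1,0,0,-10,0,0,0],
  [-1,0,0,-20,0,0,0],
  [-1,0,0,-30,0,0,0],
  [-1,0,0,-30,0,0,0],
  [-1,0,0,-30,0,0,0],
  [-1,0,0,-30,0,0,0],
  [-1,0,0,0,0,0,4.2],
  [-1,0,0,0,0,0,4.2],
  [-1,0,0,0,0,0,4.2],
  [-1,0,0,0,0,0,4.2],
  [-1,0,0,0,0,0,0],
])

```text
t: 25.35
eef_pos: [0.5667, 0.1681, 0.2078]
ee_rot: [-3.141, 0.0, -1.575]
force: [0.6, -0.5, -0.9]
width: 0.0879
gripper_force: 0.0
```

Emit:
servo_tool([
  [-1,36,1.4,0,0,0,0],
  [-1,36,1.4,0,0,0,0],
  [-1,36,1.4,0,0,0,0],
  [-1,36,1.4,0,0,0,0],
  [-1,36,1.4,0,0,0,0],
  [-1,36,1.4,0,0,0,0],
  [-1,36,1.4,0,0,0,0],
  [-1,36,1.4,0,0,0,0],
  [-1,36,1.4,0,0,0,0],
  [-1,36,1.4,0,0,0,0],
  [-1,36,1.4,0,0,0,0],
  [-1,36,1.4,0,0,0,0],
  [-1,8,0,0,0,0,0],
  [-1,0,0,0,0,0,0],
  [-1,0,0,0,0,0,0],
])

```text
t: 26.6
eef_pos: [0.5494, -0.2723, 0.2069]
ee_rot: [3.141, 0.0, -1.571]
force: [0.6, 0.4, 0.1]
width: 0.0875
gripper_force: 0.0
```

Emit:
servo_tool([
  [-1,0,-1,25,0,0,0],
  [-1,0,0,25,0,0,0],
  [-1,0,0,25,0,0,0],
  [-1,0,0,25,0,0,0],
  [-1,0,0,18,0,0,0],
  [-1,0,0,10,0,0,0],
  [-1,0,0,0,0,0,0],
  [-1,0,0,0,0,0,0],
  [1,0,0,0,0,0,0],
  [1,0,0,0,0,0,0],
  [1,0,0,0,0,0,0],
  [1,0,0,0,0,0,0],
  [1,0,0,0,0,0,0],
  [1,0,0,0,0,0,0],
  [1,0,0,0,0,0,0],
  [1,0,0,0,0,0,0],
  [1,0,0,0,0,0,0],
], squeeze=22)

```text
t: 28.02
eef_pos: [0.551, -0.272, 0.0792]
ee_rot: [-3.141, -0.0, -1.571]
force: [0.5, 0.3, 3.6]
width: 0.0526
gripper_force: 22.0
```

Emit:
servo_tool([
  [1,0,0,-6,0,0,0],
  [1,0,0,-14,0,0,0],
  [1,0,0,-25,0,0,0],
  [1,0,0,-25,0,0,0],
  [1,0,0,-25,0,0,0],
  [1,0,0,-25,0,0,0],
  [1,0,0,-25,0,0,0],
  [1,-15,0.5,-10,0,0,0],
  [1,-30,0.5,0,0,0,0],
  [1,-30,0.5,0,0,0,0],
  [1,-30,0.5,0,0,0,0],
  [1,-30,0.5,0,0,0,0],
  [1,-30,0.5,0,0,0,0],
  [1,-30,0.5,0,0,0,0],
  [1,-30,0.5,0,0,0,0],
  [1,-30,0.5,0,0,0,0],
  [1,-30,0.5,0,0,0,0],
  [1,-30,0.5,0,0,0,0],
  [1,-30,0.5,0,0,0,0],
  [1,-30,0.5,0,0,0,0],
])

```text
t: 29.68
eef_pos: [0.5434, 0.1044, 0.2336]
ee_rot: [3.14, -0.0, -1.571]
force: [0.9, -0.4, -3.0]
width: 0.0525
gripper_force: 22.0
```

Emit:
servo_tool([
  [1,-30,0.5,0,0,0,0],
  [1,-30,0.5,0,0,0,0],
  [1,-30,0.2,0,0,0,0],
  [1,-30,0,0,0,0,0],
  [1,-22.5,0,0,0,0,0],
  [1,0,0,0,0,0,-4.2],
  [1,0,0,0,0,0,-4.2],
  [1,0,0,0,0,0,-4.2],
  [1,0,0,0,0,0,-4.2],
  [1,0,0,0,0,0,0],
  [1,0,0,0,0,0,0],
  [1,0,0,0,0,0,0],
])

```text
t: 30.68
eef_pos: [0.543, 0.2455, 0.2336]
ee_rot: [3.141, -0.0, -1.281]
force: [-0.5, 0.2, -2.3]
width: 0.0529
gripper_force: 22.0
```

Emit:
servo_tool([
  [1,0,0,12,0,0,0],
  [1,0,0,25,0,0,0],
  [1,0,0,25,0,0,0],
  [1,0,0,25,0,0,0],
  [1,0,0,25,0,0,0],
  [1,0,0,17,0,0,0],
  [1,0,0,10,0,0,0],
  [1,0,0,8,0,0,0],
  [1,0,0,4,0,0,0],
  [1,0,0,2,0,0,0],
  [1,0,0,1.5,0,0,0],
  [1,0,0,1,0,0,0],
  [1,0,0,0,0,0,0],
  [1,0,0,0,0,0,0],
])

```text
t: 31.85
eef_pos: [0.5436, 0.2459, 0.079]
ee_rot: [-3.141, 0.0, -1.278]
force: [-0.2, 1.0, -3.1]
width: 0.0526
gripper_force: 22.0
```

Emit:
servo_tool([
  [1,0,0,0.8,0,0,0],
  [1,0,0,0.7,0,0,0],
  [1,0,0,0,0,0,0],
  [1,0,0,0,0,0,0],
])

```text
t: 32.18
eef_pos: [0.5433, 0.2457, 0.0769]
ee_rot: [3.142, -0.0, -1.278]
force: [0.2, 0.4, -2.5]
width: 0.0526
gripper_force: 22.0
```

Emit:
servo_tool([
  [1,0,0,0.8,0,0,0],
  [1,0,0,0.7,0,0,0],
  [1,0,0,0.4,0,0,0],
  [1,0,0,0,0,0,0],
  [1,0,0,0,0,0,0],
])

```text
t: 32.6
eef_pos: [0.5434, 0.2457, 0.0752]
ee_rot: [-3.141, 0.0, -1.278]
force: [0.1, 0.7, 0.4]
width: 0.0527
gripper_force: 22.0
```

Emit:
servo_tool([
  [-1,0,0,0,0,0,0],
  [-1,0,0,0,0,0,0],
  [-1,0,0,0,0,0,0],
  [-1,0,0,0,0,0,0],
  [-1,0,0,0,0,0,0],
  [-1,0,0,0,0,0,0],
  [-1,0,0,0,0,0,0],
  [-1,0,0,0,0,0,0],
  [-1,0,0,-10,0,0,0],
  [-1,0,0,-20,0,0,0],
  [-1,0,0,-30,0,0,0],
  [-1,0,0,-30,0,0,0],
  [-1,0,0,-30,0,0,0],
  [-1,0,0,-20,0,0,0],
  [-1,0,0,0,0,0,4.2],
  [-1,0,0,0,0,0,4.2],
  [-1,0,0,0,0,0,4.2],
  [-1,0,0,0,0,0,4.2],
  [-1,0,0,0,0,0,0],
])

```text
t: 34.18
eef_pos: [0.5433, 0.2456, 0.2159]
ee_rot: [-3.141, 0.0, -1.575]
force: [0.4, 0.9, -0.1]
width: 0.0875
gripper_force: 0.0
```

Emit:
servo_tool([
  [-1,37,-0.8,0,0,0,0],
  [-1,37,-0.8,0,0,0,0],
  [-1,37,-0.8,0,0,0,0],
  [-1,37,-0.8,0,0,0,0],
  [-1,37,-0.8,0,0,0,0],
  [-1,37,-0.8,0,0,0,0],
  [-1,37,-0.8,0,0,0,0],
  [-1,37,-0.8,0,0,0,0],
  [-1,37,-0.8,0,0,0,0],
  [-1,37,-0.8,0,0,0,0],
  [-1,37,-0.8,0,0,0,0],
  [-1,37,-0.8,0,0,0,0],
  [-1,37,-0.8,0,0,0,0],
  [-1,37,-0.8,0,0,0,0],
  [-1,37,-0.8,0,0,0,0],
  [-1,37,-0.8,0,0,0,0],
  [-1,5,0,0,0,0,2.9],
  [-1,0,0,0,0,0,2.9],
  [-1,0,0,0,0,0,0],
  [-1,0,0,0,0,0,0],
])

```text
t: 35.85
eef_pos: [0.5556, -0.3515, 0.2152]
ee_rot: [3.142, -0.0, -1.67]
force: [-0.5, -0.3, -0.2]
width: 0.0873
gripper_force: 0.0
```

Emit:
servo_tool([
  [-1,0,0,25,0,0,0],
  [-1,0,0,25,0,0,0],
  [-1,0,0,25,0,0,0],
  [-1,0,0,25,0,0,0],
  [-1,0,0,25,0,0,0],
  [-1,0,0,15,0,0,0],
  [-1,0,0,9,0,0,0],
  [-1,0,0,4,0,0,0],
  [-1,0,0,0,0,0,0],
  [1,0,0,0,0,0,0],
  [1,0,0,0,0,0,0],
  [1,0,0,0,0,0,0],
  [1,0,0,0,0,0,0],
  [1,0,0,0,0,0,0],
  [1,0,0,0,0,0,0],
  [1,0,0,0,0,0,0],
  [1,0,0,0,0,0,0],
  [1,0,0,0,0,0,0],
  [1,0,0,0,0,0,0],
  [1,0,0,0,0,0,0],
], squeeze=18)

```text
t: 37.52
eef_pos: [0.556, -0.3515, 0.0621]
ee_rot: [-3.141, -0.0, -1.672]
force: [0.7, -0.0, 1.6]
width: 0.046
gripper_force: 18.0
```

Emit:
servo_tool([
  [1,0,0,-6,0,0,0],
  [1,0,0,-14,0,0,0],
  [1,0,0,-25,0,0,0],
  [1,0,0,-25,0,0,0],
  [1,0,0,-25,0,0,0],
  [1,0,0,-25,0,0,0],
  [1,0,0,-25,0,0,-2.9],
  [1,0,0,-15,0,0,-2.9],
  [1,-15,0.6,0,0,0,0],
  [1,-30,1.5,0,0,0,0],
  [1,-30,1.5,0,0,0,0],
  [1,-30,1.5,0,0,0,0],
  [1,-30,1.5,0,0,0,0],
  [1,-30,1.5,0,0,0,0],
  [1,-30,1.5,0,0,0,0],
  [1,-30,1.5,0,0,0,0],
  [1,-30,1.5,0,0,0,0],
  [1,-30,1.5,0,0,0,0],
  [1,-30,1.5,0,0,0,0],
  [1,-30,1.5,0,0,0,0],
])

```text
t: 39.18
eef_pos: [0.5374, -0.0047, 0.2212]
ee_rot: [3.14, 0.0, -1.572]
force: [0.5, 0.0, -2.5]
width: 0.0465
gripper_force: 18.0
```

Emit:
servo_tool([
  [1,-30,2,0,0,0,0],
  [1,-30,2,0,0,0,0],
  [1,-30,2,0,0,0,0],
  [1,-30,2,0,0,0,0],
  [1,-30,2,0,0,0,0],
  [1,-30,2,0,0,0,0],
  [1,-30,2,0,0,0,0],
  [1,-30,2,0,0,0,0],
  [1,-30,2,0,0,0,0],
  [1,-30,0.5,0,0,0,0],
  [1,-28.5,0,0,0,0,0],
  [1,0,0,0,0,0,-4.2],
  [1,0,0,0,0,0,-4.2],
  [1,0,0,0,0,0,-4.2],
  [1,0,0,0,0,0,-4.2],
  [1,0,0,0,0,0,0],
  [1,0,0,0,0,0,0],
  [1,0,0,0,0,0,0],
])

```text
t: 40.68
eef_pos: [0.52, 0.322, 0.2216]
ee_rot: [3.141, -0.0, -1.281]
force: [-0.8, 0.0, -3.9]
width: 0.0461
gripper_force: 18.0
```

Target z is 0.058, so lower it 160 mm to about 0.061 and then ease it down.

Emit:
servo_tool([
  [1,0,0,12,0,0,0],
  [1,0,0,25,0,0,0],
  [1,0,0,25,0,0,0],
  [1,0,0,25,0,0,0],
  [1,0,0,25,0,0,0],
  [1,0,0,20,0,0,0],
  [1,0,0,12,0,0,0],
  [1,0,0,8,0,0,0],
  [1,0,0,4,0,0,0],
  [1,0,0,2,0,0,0],
  [1,0,0,1.5,0,0,0],
  [1,0,0,1,0,0,0],
  [1,0,0,1,0,0,0],
  [1,0,0,0,0,0,0],
  [1,0,0,0,0,0,0],
])

```text
t: 41.93
eef_pos: [0.5207, 0.3223, 0.0609]
ee_rot: [-3.141, 0.0, -1.278]
force: [-0.7, -0.0, -1.3]
width: 0.0463
gripper_force: 18.0
```

Emit:
servo_tool([
  [1,0,0,0.8,0,0,0],
  [1,0,0,0.7,0,0,0],
  [1,0,0,0.6,0,0,0],
  [1,0,0,0,0,0,0],
  [1,0,0,0,0,0,0],
])

```text
t: 42.35
eef_pos: [0.5205, 0.3222, 0.0583]
ee_rot: [3.141, -0.0, -1.278]
force: [-0.3, -0.2, -2.0]
width: 0.0462
gripper_force: 18.0
```

Emit:
servo_tool([
  [1,0,0,0.6,0,0,0],
  [1,0,0,0.5,0,0,0],
  [1,0,0,0,0,0,0],
  [1,0,0,0,0,0,0],
])

```text
t: 42.68
eef_pos: [0.5206, 0.3223, 0.058]
ee_rot: [-3.141, 0.0, -1.278]
force: [-2.6, -0.2, 5.5]
width: 0.046
gripper_force: 18.0
```

Contact. I'll release, go straight up, and back off for a check.

Emit:
servo_tool([
  [-1,0,0,0,0,0,0],
  [-1,0,0,0,0,0,0],
  [-1,0,0,0,0,0,0],
  [-1,0,0,0,0,0,0],
  [-1,0,0,0,0,0,0],
  [-1,0,0,0,0,0,0],
  [-1,0,0,0,0,0,0],
  [-1,0,0,0,0,0,0],
  [-1,0,0,-10,0,0,0],
  [-1,0,0,-20,0,0,0],
  [-1,0,0,-30,0,0,0],
  [-1,0,0,-30,0,0,0],
  [-1,0,0,-30,0,0,0],
  [-1,0,0,-30,0,0,0],
  [-1,0,0,-30,0,0,0],
  [-1,0,0,-30,0,0,0],
  [-1,0,0,-30,0,0,0],
  [-1,0,0,-30,0,0,0],
  [-1,0,0,0,0,0,0],
  [-1,0,0,0,0,0,0],
])

```text
t: 44.35
eef_pos: [0.521, 0.3226, 0.3303]
ee_rot: [-3.137, 0.002, -1.278]
force: [0.5, 0.5, -1.0]
width: 0.0875
gripper_force: 0.0
```

```bash
python3 -c "
from h import *
print(arm.get_state()['eef_pos'])
f=arm.grab_frame('scene'); g=arm.grab_frame('side'); h=arm.grab_frame('wrist')
c=lambda f,x,y,wd,ht,W,H: cv2.resize(f['color'][y:y+ht,x:x+wd,::-1],(W,H),interpolation=2)
cv2.imwrite('pics/end.png',np.vstack([np.hstack([c(f,320,110,160,120,400,300),c(g,220,180,160,200,400,300)]),c(h,120,0,400,150,800,300)]))"
```

```text
[0.52101193 0.32256744 0.33027007]
```

View pics/end.png

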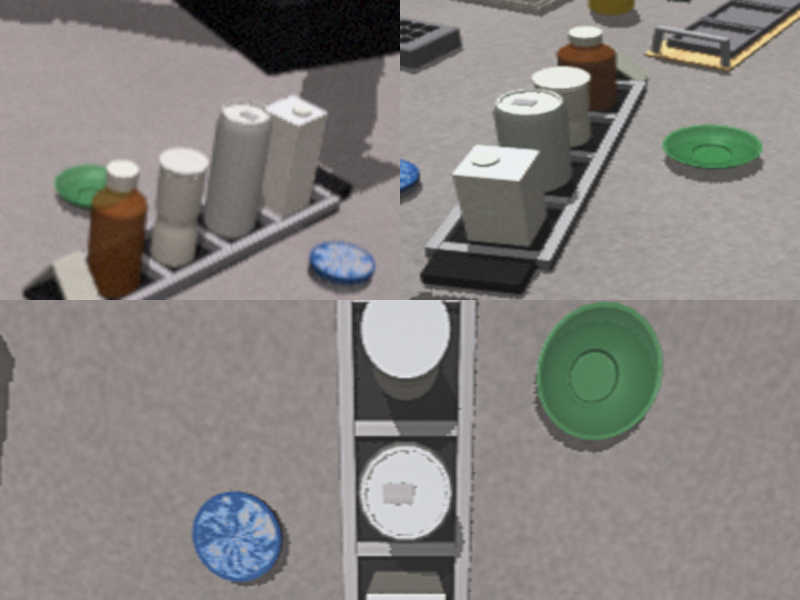

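The final view shows juice (118,240), yogurt (180,205), can (238,170) and carton (293,155) standing upright, each in its own pocket. The juice is next to the tent, and the gripper is well clear.

```bash
python3 -c "
from station import arm
print(arm.job_done())"
```

```text
the job is handed in; nothing more can be done
None
```

I moved all four drinks into the rack and handed the job in at about 44 s: from the price tent they stand juice, yogurt, can, carton, each upright in its own pocket and released; on the first juice grasp the fingers closed briefly on the neck before I re-gripped the body.

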